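Refit the handle and shut the purge valve

ROBOT

A 6-joint arm with a two-finger parallel gripper is mounted at the origin on the work surface. World frame = base frame: x ahead of the robot, y to its left, z up, the work surface at z = 0. Lengths are in m, angles in rad, forces in N, time in s.
With the tool pointing down it reaches from about 0.325 to 0.775 m from the base axis. Payload 5.5 kg.
Tool frame: the origin (TCP) lies where the fingers leave the gripper's body, on its centre line; the fingertips stand 80 mm ahead of it and the grasp point (between the pads) lies 61 mm ahead of it; z points along the fingers, y is the line along which they close (so a half turn about z gives the same grasp; the last joint's range is limited). The gripper opens to 88 mm and grips with 3 to 60 N. Pads are 20 mm wide; open, the fingers measure 115 mm over their backs; the gripper's body (75 mm by 178 mm) begins 61 mm behind the grasp point.
Start: joints at [-1.184, 0.091, 1.231, -0, 1.82, -0.057], TCP at [0.258, -0.542, 0.303] pointing down, gripper open.
Joint ranges: [-2.87, 2.87], [-0.86, 2.18], [0.17, 2.46], [-1.51, 4.65], [0.06, 2.69], [-2.65, 2.65]. Speed limits (rad/s): [2.57, 2.57, 3.01, 3.14, 3.14, 3.14].

INTERFACE

Orientations are given as [roll, pitch, yaw] about the fixed x, y, z axes, in that order (R = Rz(yaw) Ry(pitch) Rx(roll)).
In Python, from station import arm, cams, job, finder gives the robot as it stands.
- The arm moves only by the tool jog_arm, never from a script. Its argument "rows" is a list of rows, each a list of 3 entries, a list of its own where there are three numbers: the closure, from 0 (fully open) to 1 (shut), then the shift along the world's x, y, z in cm, then the turn about the world's z in rad. A call has 1 to 12 rows; each row is the pose to reach, as a shift and turn from the pose commanded when the call began; what a row does not reach only later rows make up. A row lasts 1/10 s, in which the tool goes at most 50 mm and 8.59 degrees, less where a joint would pass 70% of its speed; a pose out of reach is approached as far as the arm can. A call with a gripper value outside its range is refused whole. The fingers move at their own pace and stop on an object; "newtons" is the grip in N (left out, the last holds). Time passes only in rows, so rows that repeat a pose let the fingers close. It gives the time, the measured TCP pose, the force, the opening and the grip force at its end, in the units of the state.
- arm.sense(): the state, without advancing time (a new reading comes with each control period).
- cams.snapshot(name): name is "side" or "top"; returns the picture (384x512x3 uint8, red, green, blue); there is no depth.
- cams.camera_params(name): a dict with "K" (3x3 intrinsics, pixels), "dist_coeffs" ([k1, k2, p1, p2, k3] as OpenCV has them; the pictures are not rectified), "extrinsics" (4x4, takes a point from camera to world coordinates). Camera axes: x right, y down, z forward; pixel columns grow to the right and rows downward; lengths in m; the calibration is good to about 2 mm. A picture is of the moment at which its call begins. camera_params takes no time and is no camera call.
- job.sign_off(): hands the job in; it is judged then, once.
Trained networks look in the newest picture that a camera, given by its name, has taken for a name from the list of things; names that differ only in an ending like _2 or _b are one class to them, and where a whole thing is asked for, a point or a joint stands for the part that bears it (a point fixed in the world has none). Each returns a list of dicts, best first, with "conf" (0 to 1); they miss things now and then, are a little off and sometimes report something else, mostly with a low value. They report only what shows in the picture. A call takes as long as a camera call. They do not tell look-alikes from the thing itself.
- finder.silhouettes(name, camera): "pixels" (384x512 bool, what is visible of it) and "rect" ([left, top, right, bottom] in pixels, round what is visible of it).
- finder.mark_of(name, camera): "pixel" ([column, row] in pixels: a listed point, or the origin of a listed thing).
The state is a dict: "time_s": time; "qpos": joint angles; "dq": joint speeds; "joint_efforts": joint torques, N m; "eef_pos": TCP position; "orientation": TCP orientation; "force": force on the tool from outside, world axes, zero at the start; "wrist_torque": the same for the moment, N m; "finger_gap": finger opening in m; "grip_force": force on a finger pad.
Only numpy, scipy, OpenCV 4.12 (cv2) and the standard library are available. Lean on these libraries where they do the work, as an engineer would, in place of code of your own. Each camera call takes 0.05 s, during which the arm holds its last target. There are 200 camera calls.

TASK

One of the two gas valves on the bench has lost its handle, which lies on its side nearby. Bring the handle upright, push its square bore fully home onto the bare square stem, then use it to turn that valve clockwise (seen from above) until it is shut against its stop, leaving the handle on. Do not turn the other valve or shift the other things on the bench.

Things in the scene. Friction and masses are not known exactly. Their poses are not given: they have to be found in the camera images.
- handle: The loose valve handle: square aluminium hub 44 x 44 mm, 26 mm tall, with a square bore in its underside (16 x 16 mm, 26 mm deep, parallel to the hub's sides), and a wing on top; 60 mm overall. Origin: centre of the underside, at the bore's mouth; z along the bore towards the wing. It starts lying on its side: z level, pointing away from the robot within 46 degrees, y up, origin 22 mm up.
- wing_top (a point): Middle of the top of the handle's flat grey wing, 60 mm from the bore's mouth along the handle's z; same axes as the handle. The wing is 44 mm long along x, 16 mm thick along y, 34 mm tall. The handle weighs 0.14 to 0.28 kg, nearly all in the hub (centre of mass about 16 mm above the underside), so it falls upright by itself once raised 45 degrees or more from lying.
- valve: The valve without a handle, fixed to the bench. Base plate 75 (x) x 110 (y) x 8 mm, body 46 x 56 mm up to 46 mm, pipe fittings out to 60 mm along +y and -y; on top a round collar, 36 mm across, whose flat top, 60 mm above the bench, is the handle's seat. Origin: centre of its underside; z up.
- stem_tip (a point): Centre of the top end of the bare valve's square stem: 14 x 14 mm, its upper 2 mm narrowed to 11 x 11 mm, standing 22 mm out of the collar's top; z up along the stem, x and y normal to its flat sides, turning with it. The stem's tip is 82 mm above the bench; when the handle is home its origin lies 22 mm below this point.
- stem (a joint): Turn of the bare valve's stem in rad: 0 fully open, growing clockwise seen from above, 1.571 shut (hard stop). It stays where it is left; turning it takes about 0.1 N m.
- other_handle_end (a point): The other valve, alike and fixed to the bench, already has such a handle on it (not removable): this point is the top of one end of its wing, 22 mm from that valve's axis (the axis lies at -22 mm along this point's x) and 120 mm above the bench. Leave it as it is.
- other_stem (a joint): Turn of the other valve in rad, 0 to 1.571, clockwise from above; to stay as it is.
- round_knob: Bystander: a round stepped black knob, 40 mm across, 26 mm tall (not the handle). Origin: on its underside.
- bottle: Bystander: a closed amber glass bottle, 60 mm across, 130 mm tall. Origin: on its underside.
- slide_box: Bystander: a flat grey plastic slide box, 60 x 85 x 32 mm. Origin: on its underside.
- mouse: Bystander: a grey computer mouse, about 75 x 60 x 33 mm. Origin: on its underside.
- dish: Bystander: a shallow glass dish, 90 mm across, 16 mm tall. Origin: on its underside.
- screwdriver: Bystander: a screwdriver lying down, 160 mm long. Origin: under the tool, about mid-length.
- spanner: Bystander: a spanner lying down, 140 mm long. Origin: under the tool, about mid-length.
There are look-alikes about, which are no part of the job. What is shaped like the handle but brown or green is not meant. Leave any red look-alike of the valve alone.

How it is judged:
By the outcome, as a careful person would: the job done as asked, in the order asked, and still so for the second after the job is handed in, with the robot touching nothing.
It also fails if it takes over 72 s, if anything falls off the work surface, if the arm or the gripper's body presses on something with over 40 N, if the wrist force passes 120 N, or if a joint passes its speed limit or range.

## Working session

There is one attempt and no reset: what is moved stays moved. The work goes in short steps, Python scripts to look and compute and a tool call to move; the robot and the scene stay as the last step left them, time stands still between calls to the robot, and variables do not carry over. Pictures are saved under pics/ and viewed, at most 13 in all, crops included, and the job is handed in when it is done.

Besides the shell and the picture viewer there is one more tool, called after "Emit:" by a JSON object that holds its "fn" and its "kwargs". jog_arm: Moves the arm, as the interface text tells. Its arguments: {"type":"object","properties":{"rows":{"type":"array"},"newtons":{"type":"number"}},"required":["rows"]}

```bash
mkdir -p pics; ls; cat > h.py <<'E'
import numpy as np, cv2
from station import arm, cams, job, finder
def P(c):
    p=cams.camera_params(c); return np.array(p["K"],float),np.array(p["dist_coeffs"],float),np.array(p["extrinsics"],float)
def at_z(c,px,z):
    K,d,E=P(c); u=cv2.undistortPoints(np.array(px,float).reshape(-1,1,2),K,d).reshape(-1,2)
    r=np.c_[u,np.ones(len(u))]@E[:3,:3].T; o=E[:3,3]
    return o+r*((z-o[2])/r[:,2])[:,None]
def proj(c,X):
    K,d,E=P(c); W=np.linalg.inv(E)
    return cv2.projectPoints(np.array(X,float).reshape(-1,1,3),cv2.Rodrigues(W[:3,:3])[0],W[:3,3],K,d)[0].reshape(-1,2)
def tri(px):
    A=[];b=[]
    for c,p in px.items():
        K,d,E=P(c);u=cv2.undistortPoints(np.array(p,float).reshape(-1,1,2),K,d).reshape(2)
        r=E[:3,:3]@np.r_[u,1];r/=np.linalg.norm(r);M=np.eye(3)-np.outer(r,r);A.append(M);b.append(M@E[:3,3])
    return np.linalg.solve(sum(A),sum(b))
E
python3 - <<'E'
from h import *
ims=[]
for c in("top","side"):
    im=cams.snapshot(c); cv2.imwrite(f"pics/{c}0.png",im[:,:,::-1])
    print(c,P(c)[2].round(3).tolist())
    for n in("handle","wing_top","valve","stem_tip","other_handle_end"):
        print(n,[(np.round(m["pixel"],1).tolist(),round(m["conf"],2)) for m in finder.mark_of(n,c)])
        if n in("handle","valve"):
            print(" sil",[(m["rect"],round(float(m["conf"]),2)) if 0 else (np.array(m["rect"]).tolist(),round(float(m["conf"]),2)) for m in finder.silhouettes(n,c)])
print(arm.sense())
E
```

```text
pics
top [[-0.016, -0.997, 0.074, 0.471], [-1.0, 0.016, 0.002, 0.1], [-0.003, -0.074, -0.997, 0.991], [0.0, 0.0, 0.0, 1.0]]
handle [([288.8, 228.8], 0.86), ([262.0, 248.3], 0.65), ([315.5, 269.5], 0.62)]
 sil [([295.7, 252.8, 320.0, 277.8], 0.87), ([255.9, 249.8, 270.2, 273.5], 0.8), ([282.0, 207.4, 301.5, 231.3], 0.75), ([384.8, 106.0, 406.2, 133.7], 0.64)]
wing_top [([290.1, 204.6], 0.82), ([292.5, 259.1], 0.75), ([263.6, 269.4], 0.68)]
valve [([198.3, 175.8], 0.94), ([137.5, 140.8], 0.73)]
 sil [([170.5, 162.4, 218.3, 192.7], 0.79), ([109.6, 124.5, 155.5, 159.1], 0.77)]
stem_tip [([186.7, 173.6], 0.61), ([120.5, 131.0], 0.58)]
other_handle_end [([401.1, 205.1], 0.68), ([122.0, 216.0], 0.34)]
side [[-0.795, -0.359, 0.488, -0.031], [-0.606, 0.475, -0.638, 0.853], [-0.003, -0.803, -0.596, 0.816], [0.0, 0.0, 0.0, 1.0]]
handle [([341.2, 218.0], 0.78), ([295.6, 215.3], 0.61), ([296.4, 234.9], 0.59), ([272.6, 148.1], 0.29)]
 sil [([319.9, 208.2, 344.6, 230.0], 0.97), ([275.4, 204.4, 300.9, 221.4], 0.91), ([292.8, 225.8, 318.7, 251.8], 0.84), ([146.8, 211.4, 187.1, 242.7], 0.65)]
wing_top
[... 376 characters left out ...]
269.3], 0.23)]
{'time_s': 0.8, 'qpos': array([-1.18367386e+00,  9.11177570e-02,  1.23068350e+00, -3.16468075e-05,
        1.81979842e+00, -5.66954855e-02]), 'dq': array([-0.00039318,  0.00102879,  0.00132819, -0.00265753, -0.00099687,
       -0.00121096]), 'joint_efforts': array([ 1.45584228e-03, -4.46143878e+01, -4.06474543e+01,  6.99673989e-02,
        1.93143985e-02, -1.03835287e-07]), 'eef_pos': array([ 0.2576355 , -0.54189347,  0.3026299 ]), 'orientation': array([-3.14158390e+00,  3.02235433e-05,  4.43810152e-01]), 'force': array([ 0.00801931,  0.03572756, -0.02544174]), 'wrist_torque': array([ 0.00152306,  0.04508184, -0.01252901]), 'grip_force': 0.0, 'finger_gap': 0.08790919758333875}
```

View pics/top0.png

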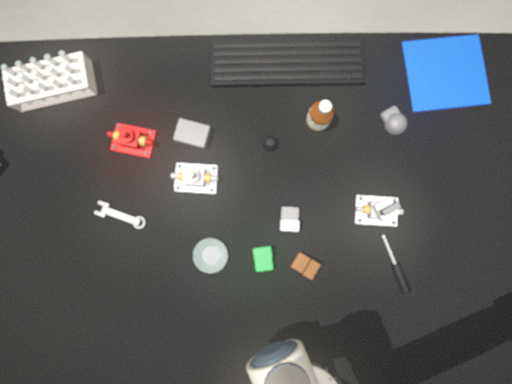

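View pics/side0.png

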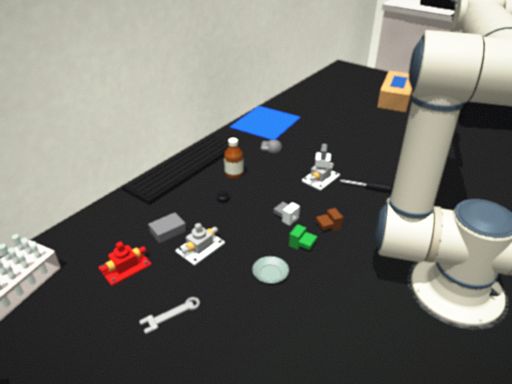

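```bash
cat >> h.py <<'E'
def crop(im,x0,y0,w,h,W,H): return cv2.resize(im[y0:y0+h,x0:x0+w],(W,H),interpolation=cv2.INTER_CUBIC)
E
python3 - <<'E'
from h import *
t=cv2.imread("pics/top0.png");s=cv2.imread("pics/side0.png")
a=np.hstack([crop(t,165,155,64,48,400,300),crop(t,255,200,64,48,400,300)])
b=np.hstack([crop(s,170,215,64,48,400,300),crop(s,265,190,64,48,400,300)])
cv2.imwrite("pics/c1.png",np.vstack([a,b]))
print("h",at_z("top",[[288.8,228.8],[290.1,204.6]],.022), tri({"top":[290.1,204.6],"side":[274.4,206.8]}))
print("valve",at_z("top",[[198.3,175.8]],0),at_z("side",[[198.3,245.1]],0), "tip",at_z("side",[[198.5,225]],.082))
E
```

```text
h [[0.45639809 0.0261099  0.022     ]
 [0.51901385 0.02139486 0.022     ]] [0.52160953 0.02268264 0.01792954]
valve [[0.60118243 0.26359302 0.        ]] [[0.60579093 0.26628153 0.        ]] tip [[0.59249248 0.2702821  0.082     ]]
```

View pics/c1.png

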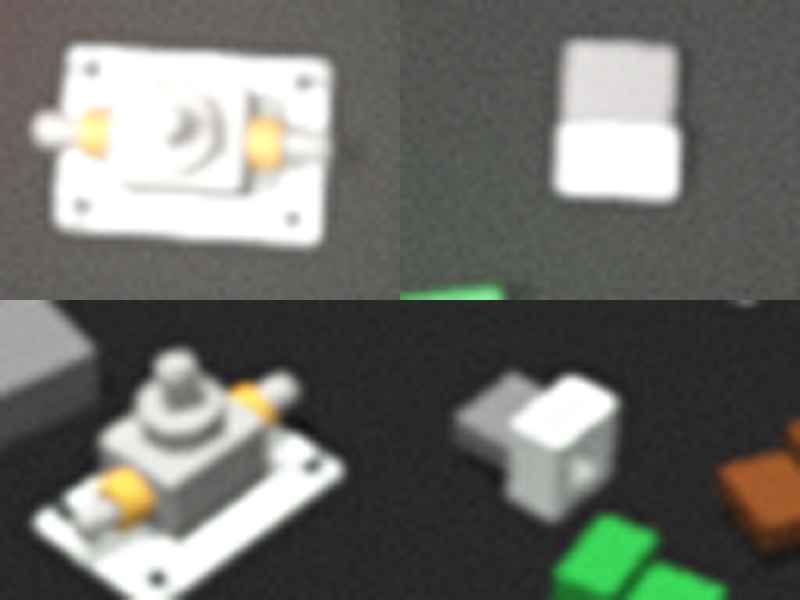

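Candidates for the handle in the top picture are grey/white (290,219), brown (306,266) and green (263,259). The grey/white one fits, since brown and green are excluded. In the crop its bore faces the robot and its wing points away.

For the valve the candidates are white (196,178), red (133,140) and white with a handle on it (378,211). The one at (196,178) is the bare valve, and the crop shows its stem.

Emit:
{"fn": "jog_arm", "kwargs": {"rows": [[0,[25,56.4,0],-0.494],[0,[25,56.4,0],-0.494],[0,[25,56.4,0],-0.494],[0,[25,56.4,0],-0.494],[0,[25,56.4,0],-0.494],[0,[25,56.4,0],-0.494],[0,[25,56.4,0],-0.494],[0,[25,56.4,0],-0.494],[0,[25,56.4,0],-0.494],[0,[25,56.4,0],-0.494],[0,[25,56.4,0],-0.494],[0,[25,56.4,0],-0.494]], "newtons": 5}}

```text
time_s: 2.0
eef_pos: [0.5003, 0.0068, 0.303]
orientation: [3.141, -0.001, -0.05]
force: [0.4, -0.7, 0.2]
finger_gap: 0.088
grip_force: 0.0
```

Emit:
{"fn": "jog_arm", "kwargs": {"rows": [[0,[0,0,0],0],[0,[0,0,-5],0],[0,[0,0,-10],0],[0,[0,0,-15],0],[0,[0,0,-15],0],[0,[0,0,-15],0],[0,[0,0,-15],0]]}}

```text
time_s: 2.7
eef_pos: [0.5015, 0.0042, 0.1568]
orientation: [3.141, -0.006, -0.051]
force: [0.2, 0.1, 0.2]
finger_gap: 0.0877
grip_force: 0.0
```

```bash
python3 - <<'E'
from h import *
s=arm.sense();print(s["eef_pos"],s["orientation"],s["qpos"])
E
```

```text
[0.50151376 0.00419196 0.15677698] [ 3.14146027 -0.00592665 -0.05071873] [-5.94425710e-02 -1.60001593e-01  1.73442404e+00 -8.06832496e-05
  1.56124263e+00  1.56207341e+00]
```

Emit:
{"fn": "jog_arm", "kwargs": {"rows": [[0,[0.6,1.8,0],0],[0,[0.6,1.8,-3],0],[0,[0.6,1.8,-5],0],[0,[0.6,1.8,-6.9],0],[0,[0.6,1.8,-6.9],0],[0,[0.6,1.8,-6.9],0],[1,[0.6,1.8,-6.9],0],[1,[0.6,1.8,-6.9],0],[1,[0.6,1.8,-6.9],0],[1,[0.6,1.8,-6.9],0],[1,[0.6,1.8,-6.9],0],[1,[0.6,1.8,-6.9],0]], "newtons": 5}}

```text
time_s: 3.9
eef_pos: [0.5059, 0.0227, 0.0836]
orientation: [-3.141, 0.0, -0.05]
force: [-0.1, -0.1, 0.7]
finger_gap: 0.0447
grip_force: 5.0
```

Emit:
{"fn": "jog_arm", "kwargs": {"rows": [[1,[0,0,1],0],[1,[0,0,2],0],[1,[0,0,3],0],[1,[0,0,4],0],[1,[0,0,5],0],[1,[0,0,6],0],[1,[0,0,6],0],[1,[0,0,6],0]]}}

```text
time_s: 4.7
eef_pos: [0.506, 0.0227, 0.1439]
orientation: [-3.142, -0.0, -0.05]
force: [-0.5, -0.2, -1.0]
finger_gap: 0.0439
grip_force: 5.0
```

```bash
python3 - <<'E'
from h import *
t=cams.snapshot("top")[:,:,::-1];s=cams.snapshot("side")[:,:,::-1]
cv2.imwrite("pics/c2.png",np.hstack([crop(t,250,170,80,80,400,400),crop(s,250,160,80,80,400,400)]))
E
```

```text
(no output)
```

View pics/c2.png

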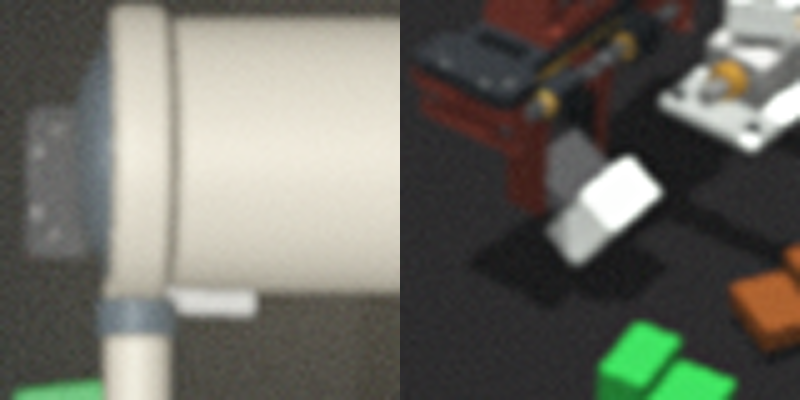

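Emit:
{"fn": "jog_arm", "kwargs": {"rows": [[1,[0,0,-2],0],[1,[0,0,-3.2],0],[1,[0,0,-3.2],0],[1,[-0.5,0,-3.2],0],[1,[-1,0,-3.1],0],[1,[-1.5,0,-3.1],0],[1,[-2,0,-3.1],0],[1,[-2.5,0,-3.2],0],[1,[-3,0,-3.3],0],[1,[-3.5,0,-3.4],0],[1,[-4,0,-3.5],0],[1,[-4,0,-3.5],0]], "newtons": 4}}

```text
time_s: 6.0
eef_pos: [0.4654, 0.0227, 0.1087]
orientation: [-3.142, 0.0, -0.05]
force: [-0.1, -0.2, -1.2]
finger_gap: 0.0442
grip_force: 4.0
```

```bash
python3 - <<'E'
from h import *
s=cams.snapshot("side")[:,:,::-1]
cv2.imwrite("pics/c3.png",crop(s,265,175,64,64,480,480))
E
```

```text
(no output)
```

View pics/c3.png

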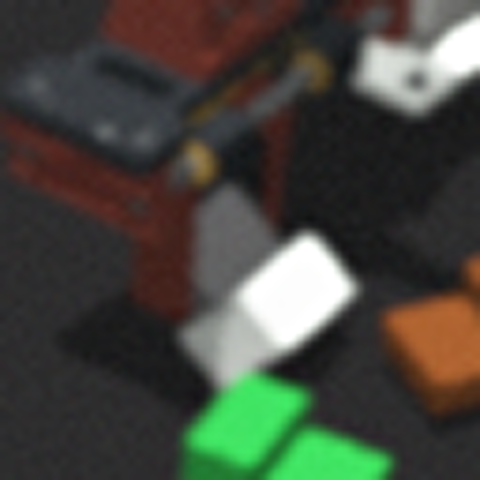

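Emit:
{"fn": "jog_arm", "kwargs": {"rows": [[1,[2.5,0,0.5],0],[1,[5,0,0.5],0],[1,[5,0,0],0],[1,[5,0,-0.4],0],[1,[5,0,-0.4],0],[1,[5,0,-0.4],0]]}}

```text
time_s: 6.65
eef_pos: [0.5156, 0.0227, 0.1048]
orientation: [-3.141, -0.0, -0.05]
force: [1.9, -0.0, 1.6]
finger_gap: 0.0438
grip_force: 4.0
```

Emit:
{"fn": "jog_arm", "kwargs": {"rows": [[1,[0,0,-0.2],0],[1,[0,0,-0.4],0],[1,[0,0,-0.4],0],[1,[0,0,-0.4],0]]}}

```text
time_s: 7.05
eef_pos: [0.516, 0.0227, 0.1011]
orientation: [-3.141, -0.001, -0.05]
force: [2.0, 1.0, 4.5]
finger_gap: 0.0436
grip_force: 4.0
```

Emit:
{"fn": "jog_arm", "kwargs": {"rows": [[1,[-0.5,0,0.28],0],[1,[-1,0,0.5],0],[1,[-1.5,0,0.7],0],[1,[-1.9,0,0.85],0],[1,[-2.4,0,0.95],0],[1,[-2.8,0,1.0],0],[1,[-3.3,0,1.05],0],[1,[-3.8,0,1.0],0],[1,[-3.8,0,1.0],0]]}}

```text
time_s: 7.95
eef_pos: [0.4773, 0.0227, 0.1105]
orientation: [3.142, 0.0, -0.05]
force: [0.1, 0.8, -0.6]
finger_gap: 0.0442
grip_force: 4.0
```

```bash
python3 - <<'E'
from h import *
s=cams.snapshot("side")[:,:,::-1]
cv2.imwrite("pics/c4.png",crop(s,265,175,64,64,480,480))
E
```

```text
(no output)
```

View pics/c4.png

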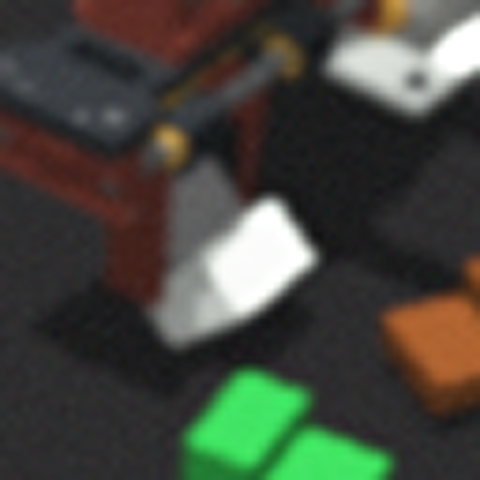

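```bash
cat >> h.py <<'E'
from scipy.optimize import least_squares
E
python3 - <<'E'
from h import *
px=np.array([[270,200],[318,260],[228,315],[205,265]])/7.5+[265,175]
L=np.array([[-22,22,26],[-22,22,0],[22,22,0],[22,22,26]])/1e3
def X(p):
    th=p[0];yw=-.05
    f=np.array([np.cos(yw),np.sin(yw),0]);u=np.array([0,0,1.])
    z=np.cos(th)*f+np.sin(th)*u; y=-np.sin(th)*f+np.cos(th)*u; x=np.cross(y,z)
    return p[1:4]+L@np.array([x,y,z])
for t0 in(.5,1):
    r=least_squares(lambda p:np.r_[(proj("side",X(p))-px).ravel(),(p[2]-.0227)*300],[t0,.45,.02,.03])
    print(np.degrees(r.x[0]),r.x[1:],r.cost)
E
```

```text
45.5653590228147 [0.44738996 0.02284608 0.02248795] 2.797384945810213
45.565562670267454 [0.44739005 0.02284608 0.02248798] 2.7973849459830147
```

Emit:
{"fn": "jog_arm", "kwargs": {"rows": [[1,[2,0,0],0],[1,[2,0,-0.6],0],[1,[2,0,-0.7],0],[1,[1.5,0,-0.6],0],[1,[1,0,-0.5],0],[1,[0.5,0,-0.45],0],[1,[0,0,-0.5],0],[1,[-0.5,0,-0.6],0],[1,[-1,0,-0.7],0],[1,[-1.3,0,-0.8],0],[1,[-1.5,0,-0.9],0],[1,[-1.5,0,-0.9],0]]}}

```text
time_s: 9.2
eef_pos: [0.4628, 0.0227, 0.1017]
orientation: [-3.142, -0.0, -0.05]
force: [-0.4, -0.2, -2.0]
finger_gap: 0.0441
grip_force: 4.0
```

```bash
python3 - <<'E'
from h import *
s=cams.snapshot("side")[:,:,::-1]
cv2.imwrite("pics/c5.png",crop(s,265,175,64,64,480,480))
E
```

```text
(no output)
```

View pics/c5.png

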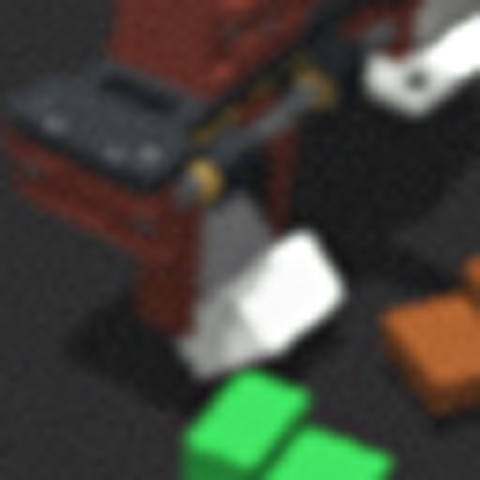

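```bash
python3 - <<'E'
from h import *
px=np.array([[305,230],[345,293],[260,350],[238,308]])/7.5+[265,175]
L=np.array([[-22,22,26],[-22,22,0],[22,22,0],[22,22,26]])/1e3
def X(p):
    th=p[0];yw=-.05
    f=np.array([np.cos(yw),np.sin(yw),0]);u=np.array([0,0,1.])
    z=np.cos(th)*f+np.sin(th)*u; y=-np.sin(th)*f+np.cos(th)*u; x=np.cross(y,z)
    return p[1:4]+L@np.array([x,y,z])
r=least_squares(lambda p:np.r_[(proj("side",X(p))-px).ravel(),(p[2]-.0227)*300],[1,.45,.02,.03])
print(np.degrees(r.x[0]),r.x[1:],r.cost, r.x[3]-.022*np.cos(r.x[0]))
E
```

```text
50.67602273081301 [0.4346985  0.02286487 0.01346232] 3.8973374179627873 -0.0004791802680159697
```

Emit:
{"fn": "jog_arm", "kwargs": {"rows": [[1,[1.5,0,0.6],0],[1,[3,0,0.5],0],[1,[3,0,0.1],0],[1,[3,0,-0.1],0],[1,[2.5,0,0],0],[1,[2,0,0],0],[1,[1.5,0,0],0],[1,[1,0,0],0],[1,[0.5,0,0],0],[1,[0.5,0,0],0]]}}

```text
time_s: 10.25
eef_pos: [0.4672, 0.0227, 0.1016]
orientation: [3.142, 0.0, -0.05]
force: [-0.3, 0.4, -1.2]
finger_gap: 0.044
grip_force: 4.0
```

Emit:
{"fn": "jog_arm", "kwargs": {"rows": [[0,[0,0,0],0],[0,[0,0,0],0],[0,[0,0,0],0],[0,[0,0,0],0],[0,[0,0,0],0],[0,[0,0,2],0],[0,[0,0,7],0],[0,[0,0,12],0],[0,[0,-5,12],0],[0,[0,-10,12],0],[0,[0,-15,12],0],[0,[0,-20,12],0]]}}

```text
time_s: 11.45
eef_pos: [0.4677, -0.1791, 0.222]
orientation: [3.141, -0.001, -0.05]
force: [1.4, -0.0, -0.1]
finger_gap: 0.0879
grip_force: 0.0
```

```bash
python3 - <<'E'
from h import *
t=cams.snapshot("top")[:,:,::-1]; tm=finder.mark_of("wing_top","top"),finder.silhouettes("handle","top")
s=cams.snapshot("side")[:,:,::-1]; sm=finder.mark_of("wing_top","side"),finder.mark_of("handle","side")
cv2.imwrite("pics/t6.png",t);cv2.imwrite("pics/s6.png",s)
cv2.imwrite("pics/c6.png",np.vstack([np.hstack([crop(t,265,205,48,36,400,300),crop(s,275,185,48,36,400,300)]),np.hstack([crop(t,180,160,32,24,400,300),crop(s,180,215,32,24,400,300)])]))
for m in tm[0]+sm[0]+sm[1]: print(np.round(m["pixel"],1),m["conf"])
for m in tm[1]: print(np.round(m["rect"],1),m["conf"])
E
```

```text
[290.9 236.2] 0.77
[262.5 272.8] 0.72
[295.6 260. ] 0.67
[300.2 211.7] 0.88
[311.8 239.3] 0.82
[318.3 225.1] 0.71
[295.4 235.2] 0.97
[339.9 217.7] 0.82
[282.4 228.8 300.9 251.9] 0.83
[292.8 251.1 321.  279.6] 0.75
[253.9 250.6 271.8 276.5] 0.68
[ 96.4 200.4 144.9 231.3] 0.38
[305.4 101.6 332.3 130.2] 0.35
```

View pics/c6.png

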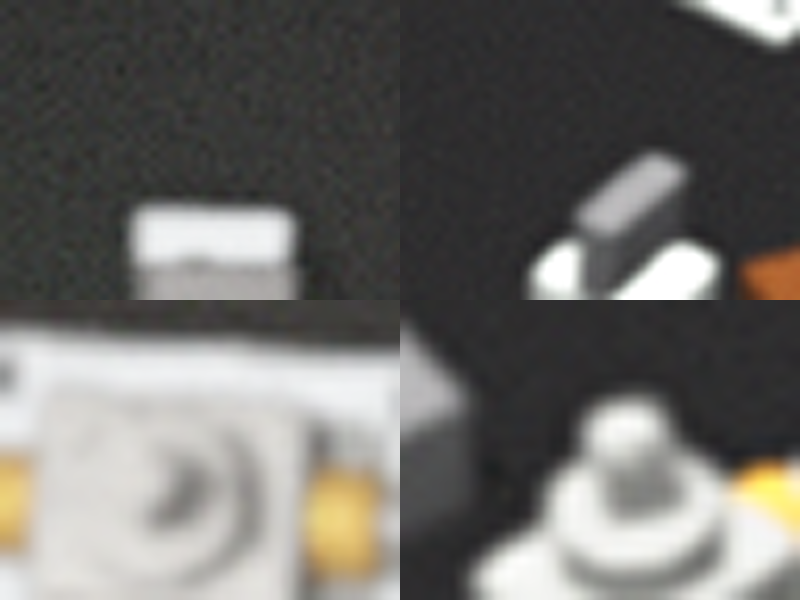

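The handle now stands upright: in the side picture its wing is at about (303,208), on top of the hub. Next I fit the model numerically to get the handle pose, valve pose and stem angle.

```bash
cat > fit.py <<'E'
from h import *
U=8
def hull(c,X,x0,y0,w,h,lab=None,val=1):
    p=proj(c,X); q=((p-[x0,y0]+.5)*U-.5)
    if lab is None: lab=np.zeros((h*U,w*U),np.uint8)
    cv2.fillConvexPoly(lab,cv2.convexHull((q*16).round().astype(np.int32)),val,shift=4); return lab
def box(cx,cy,sx,sy,z0,z1): return np.array([[cx+a*sx/2,cy+b*sy/2,z] for a in(-1,1) for b in(-1,1) for z in(z0,z1)])
def cyl(r,z0,z1): a=np.linspace(0,2*np.pi,24); return np.array([[r*np.cos(t),r*np.sin(t),z] for t in a for z in(z0,z1)])
def place(X,p): c,s=np.cos(p[2]),np.sin(p[2]); return np.c_[X[:,:2]@[[c,s],[-s,c]]+p[:2],X[:,2]]
VALVE=[box(0,0,.075,.110,0,.008),box(0,0,.046,.056,0,.046),cyl(.018,.046,.060),box(0,0,.013,.013,.06,.082)]
HAND=[box(0,0,.044,.044,0,.026),box(0,0,.044,.016,.026,.060)]
def soft(c,parts,p,roi,sg=.7):
    x0,y0,w,h=roi; lab=None
    for X in parts: lab=hull(c,place(X,p),*roi,lab)
    if lab is None: return None
    return cv2.GaussianBlur(cv2.resize(lab.astype(np.float32),(w,h),interpolation=cv2.INTER_AREA),(0,0),sg)
def shots(c,n=5): return np.mean([cams.snapshot(c).astype(np.float32) for _ in range(n)],0)
E
cat > f1.py <<'E'
from fit import *
I={c:shots(c) for c in("top","side")}
np.savez("im.npz",**I)
from scipy.optimize import minimize
def run(parts,p0,rois,th,name,minpart=None):
    for cs in(("top",),("side",),("top","side")):
        def cost(p):
            t=0
            for c in cs:
                x0,y0,w,h=rois[c]; g=I[c][y0:y0+h,x0:x0+w].mean(2)
                m=np.clip((g-th[0])/(th[1]-th[0]),0,1); s=soft(c,parts,p*[1e-2,1e-2,1e-1],rois[c])
                W=soft(c,parts,p0,rois[c],3)>.02     # ignore neighbours
                W&=~((I[c][y0:y0+h,x0:x0+w,0]-I[c][y0:y0+h,x0:x0+w,2])>60)
                t+=((m-s)**2*W).sum()
            return t
        best=min((minimize(cost,np.array(p0)*[1e2,1e2,10]+d,method="Nelder-Mead",options=dict(xatol=.003,fatol=1e-3,initial_simplex=np.array(p0)*[1e2,1e2,10]+d+np.array([[0,0,0],[.5,0,0],[0,.5,0],[0,0,.8]]))) for d in([0,0,0],[.3,-.3,-.8])),key=lambda r:r.fun)
        print(name,cs,(best.x*[1e-2,1e-2,1e-1]).round(4),round(best.fun,1))
run(VALVE,[.602,.266,-.07],{"top":(160,150,70,55),"side":(165,212,70,60)},(60,120),"valve")
run(HAND,[.425,.024,1.52],{"top":(270,220,45,40),"side":(280,195,45,45)},(55,90),"handle")
E
python3 f1.py
```

```text
valve ('top',) [ 0.5953  0.2708 -0.0783] 118.3Traceback (most recent call last):
  File "f1.py", line 18, in <module>
    run(VALVE,[.602,.266,-.07],{"top":(160,150,70,55),"side":(165,212,70,60)},(60,120),"valve")
    ~~~^^^^^^^^^^^^^^^^^^^^^^^^^^^^^^^^^^^^^^^^^^^^^^^^^^^^^^^^^^^^^^^^^^^^^^^^^^^^^^^^^^^^^^^^
  File "f1.py", line 16, in run
    best=min((minimize(cost,np.array(p0)*[1e2,1e2,10]+d,method="Nelder-Mead",options=dict(xatol=.003,fatol=1e-3,initial_simplex=np.array(p0)*[1e2,1e2,10]+d+np.array([[0,0,0],[.5,0,0],[0,.5,0],[0,0,.8]]))) for d in([0,0,0],[.3,-.3,-.8])),key=lambda r:r.fun)
  File "f1.py", line 16, in <genexpr>
    best=min((minimize(cost,np.array(p0)*[1e2,1e2,10]+d,method="Nelder-Mead",options=dict(xatol=.003,fatol=1e-3,initial_simplex=np.array(p0)*[1e2,1e2,10]+d+np.array([[0,0,0],[.5,0,0],[0,.5,0],[0,0,.8]]))) for d in([0,0,0],[.3,-.3,-.8])),key=lambda r:r.fun)
              ~~~~~~~~^^^^^^^^^^^^^^^^^^^^^^^^^^^^^^^^^^^^^^^^^^^^^^^^^^^^^^^^^^^^^^^^^^^^^^^^^^^^^^^^^^^^^^^^^^^^^^^^^^^^^^^^^^^^^^^^^^^^^^^^^^^^^^^^^^^^^^^^^^^^^^^^^^^^^^^^^^^^^^^^^^^^^^^^^^^^^^^^^^^^^^
 
[... 192 characters left out ...]
"f1.py", line 11, in cost
    m=np.clip((g-th[0])/(th[1]-th[0]),0,1); s=soft(c,parts,p*[1e-2,1e-2,1e-1],rois[c])
                                              ~~~~^^^^^^^^^^^^^^^^^^^^^^^^^^^^^^^^^^^^
  File "fit.py", line 14, in soft
    for X in parts: lab=hull(c,place(X,p),*roi,lab)
                        ~~~~^^^^^^^^^^^^^^^^^^^^^^^
  File "fit.py", line 4, in hull
    p=proj(c,X); q=((p-[x0,y0]+.5)*U-.5)
  File "h.py", line 10, in proj
    K,d,E=P(c); W=np.linalg.inv(E)
          ~^^^
  File "h.py", line 4, in P
    p=cams.camera_params(c); return np.array(p["K"],float),np.array(p["dist_coeffs"],float),np.array(p["extrinsics"],float)
ValueError: time passes only in moves, steps and waits
```

```bash
sed -i 's/^def P(c):/import functools\n@functools.cache\ndef P(c):/' h.py
sed -i 's/^I={c:shots.*/import os\nI=dict(np.load("im.npz")) if os.path.exists("im.npz") else {c:shots(c) for c in("top","side")}/; s/^np.savez.*//' f1.py
cat > lev.py <<'E'
from fit import *
I=dict(np.load("im.npz"))
for c,r in(("top",(160,150,70,55)),("side",(165,212,70,60)),("top",(270,220,45,40)),("side",(280,195,45,45))):
    g=I[c][r[1]:r[1]+r[3],r[0]:r[0]+r[2]].mean(2); print(c,np.percentile(g,[5,20,35,50,65,80,95]).round())
E
python3 lev.py; timeout 500 python3 f1.py 2>&1 | tail -8; python3 -c "
from station import arm;print(arm.sense()['time_s'])"
```

```text
top [ 58.  60.  61.  63. 104. 196. 234.]
side [ 44.  45.  46.  46.  85. 182. 254.]
top [ 50.  54.  55.  56.  58. 129. 231.]
side [ 44.  45.  46.  47.  70. 127. 194.]
valve ('top',) [ 0.5953  0.2708 -0.0783] 118.3
valve ('side',) [ 0.5964  0.2701 -0.0976] 57.4
valve ('top', 'side') [ 0.596   0.2703 -0.0839] 178.2
handle ('top',) [0.4292 0.0236 1.5508] 76.4
handle ('side',) [0.4307 0.0278 1.448 ] 129.1
handle ('top', 'side') [0.4312 0.0245 1.4837] 211.3
12.25
```

```bash
sed -i 's/W&=.*/px=I[c][y0:y0+h,x0:x0+w]; W\&=cv2.dilate((np.ptp(px,axis=2)>50).astype(np.uint8),np.ones((3,3)))==0/; s/rois\[c\],3)>.02/rois[c],2.5)>.03/' f1.py
sed -i 's/^run(VALVE.*/run(VALVE,[.596,.270,-.08],{"top":(160,150,70,55),"side":(165,212,70,60)},(75,140),"valve")/; s/^run(HAND.*/run(HAND,[.430,.024,1.50],{"top":(270,220,45,40),"side":(280,195,45,45)},(60,95),"handle")/' f1.py
timeout 500 python3 f1.py
cat > f2.py <<'E'
from fit import *
I=dict(np.load("im.npz"))
def design(c,p,phi,roi,sg):
    x0,y0,w,h=roi; lab=np.zeros((h*U,w*U),np.uint8)
    hull(c,place(cyl(.018,.06,.06),(p[0],p[1],0)),*roi,lab,1)
    o=P(c)[2][:3,3]; n=2
    for s,z0,z1 in((.014,.06,.08),(.011,.08,.082)):
        for k in range(4):
            a=phi+k*np.pi/2; nx,ny=np.cos(a),np.sin(a)
            if (o[0]-p[0])*nx+(o[1]-p[1])*ny<=.0*s: continue
            q=np.array([[p[0]+s/2*(nx-t*ny),p[1]+s/2*(ny+t*nx),z] for t in(-1,1) for z in(z0,z1)])
            hull(c,q,*roi,lab,n if s==.014 else n-2); n+=1 if s==.014 else 1
        q=place(box(0,0,s,s,z1,z1),(p[0],p[1],phi)); hull(c,q,*roi,lab,20)
        n=max(n,2)
    ids=[i for i in np.unique(lab) if i]
    A=[cv2.GaussianBlur(cv2.resize((lab==i).astype(np.float32),(w,h),interpolation=cv2.INTER_AREA),(0,0),sg) for i in ids]
    return np.stack(A,-1)
def res(c,p,phi,roi,sg=.7):
    x0,y0,w,h=roi; A=design(c,p,phi,roi,sg); g=I[c][y0:y0+h,x0:x0+w].mean(2)
    B=cv2.GaussianBlur(hull(c,place(box(0,0,.016,.016,.06,.083),(p0[0],p0[1],.78)),*roi).astype(np.float32),(0,0),.5*U)
    W=(cv2.resize(B,(w,h),interpolation=cv2.INTER_AREA)>.3)&(A.sum(-1)>.97)
    M=A[W]; y=g[W]; x=np.linalg.lstsq(M,y,rcond=None)[0]; return ((M@x-y)**2).sum()/W.sum(),x,W.sum()
p0=[.5960,.2703]
for c,roi in(("side",(180,212,36,36)),("top",(175,158,36,36))):
    out=[]
    for d in range(-45,45,5):
        b=min((res(c,[p0[0]+dx,p0[1]+dy],np.radians(d),roi)[0],dx,dy) for dx in np.arange(-.004,.0041,.001) for dy in np.arange(-.004,.0041,.001))
        out.append((d,round(float(b[0]),1),round(b[1]*1e3),round(b[2]*1e3)))
    print(c,out)
E
timeout 550 python3 f2.py
```

```text
valve ('top',) [ 0.5953  0.2706 -0.0772] 84.7
valve ('side',) [ 0.5965  0.2696 -0.0822] 41.8
valve ('top', 'side') [ 0.5961  0.2702 -0.0791] 129.2
handle ('top',) [0.4289 0.0237 1.549 ] 67.7
handle ('side',) [0.4324 0.0223 1.4995] 40.9
handle ('top', 'side') [0.4317 0.0238 1.5188] 112.2
side [(-45, 101.8, 0, 0), (-40, 149.3, -1, -1), (-35, 121.7, -1, -1), (-30, 89.5, 0, -1), (-25, 82.4, 0, -1), (-20, 75.4, 0, -1), (-15, 90.5, 0, -1), (-10, 115.9, 0, -1), (-5, 135.4, 0, -1), (0, 168.9, 0, -1), (5, 196.7, -2, -1), (10, 179.9, -1, -2), (15, 179.7, -1, -2), (20, 175.4, -1, -2), (25, 141.3, -1, -1), (30, 129.1, -1, -1), (35, 105.4, -1, 0), (40, 116.6, -1, 0)]
top [(-45, 56.6, 1, -3), (-40, 60.9, 1, -2), (-35, 85.6, 1, -2), (-30, 96.0, 1, -2), (-25, 108.0, 0, -2), (-20, 117.9, 0, -2), (-15, 131.4, 0, -2), (-10, 145.4, 1, -2), (-5, 149.4, 0, -2), (0, 145.1, 0, -2), (5, 149.4, 0, -2), (10, 156.8, 0, -2), (15, 142.3, 1, -3), (20, 118.5, 1, -3), (25, 98.9, 1, -3), (30, 73.0, 1, -3), (35, 64.2, 1, -3), (40, 58.6, 1, -2)]
```

```bash
python3 - <<'E'
from fit import *
I=dict(np.load("im.npz"))
o=[]
for c,(x,y) in(("top",(187,164)),("side",(190,217))):
    g=I[c].mean(2)[y:y+20,x:x+16]; lo,hi=np.percentile(g,[3,99.7]); g=np.clip((g-lo)/(hi-lo)*255,0,255).astype(np.uint8)
    o.append(cv2.resize(g,(400,500),interpolation=cv2.INTER_CUBIC))
cv2.imwrite("pics/c7.png",np.hstack(o))
E
```

```text
(no output)
```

View pics/c7.png

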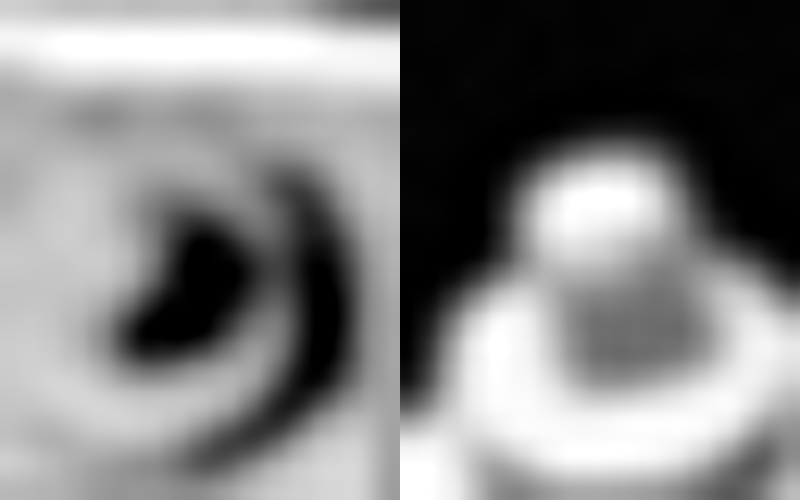

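The right face of the stem in the side crop, around (640,340), has a bottom edge sloping about 14°. That and the side fit put the stem's flats at a yaw of about -20°. The stem axis is near (0.596, 0.2695), and the handle stands at (0.432, 0.024) with a yaw of 1.52.

Emit:
{"fn": "jog_arm", "kwargs": {"rows": [[0.6,[-3.55,5,0],0.15],[0.6,[-3.55,10,0],0.3],[0.6,[-3.55,15,0],0.45],[0.6,[-3.55,20.1,0],0.6],[0.6,[-3.55,20.1,0],0.75],[0.6,[-3.55,20.1,0],0.9],[0.6,[-3.55,20.1,0],1.04],[0.6,[-3.55,20.1,0],1.18],[0.6,[-3.55,20.1,0],1.32],[0.6,[-3.55,20.1,0],1.46],[0.6,[-3.55,20.1,0],1.57],[0.6,[-3.55,20.1,0],1.57]], "newtons": 4}}

```text
time_s: 13.45
eef_pos: [0.4324, 0.0237, 0.2217]
orientation: [3.141, 0.0, 1.521]
force: [-0.5, 0.4, 0.3]
finger_gap: 0.035
grip_force: 0.0
```

Emit:
{"fn": "jog_arm", "kwargs": {"rows": [[0.6,[0,0,0],0],[0.6,[0,0,0],0],[0.6,[0,0,0],0]]}}

```text
time_s: 13.75
eef_pos: [0.4324, 0.0237, 0.2216]
orientation: [3.142, -0.0, 1.518]
force: [0.1, 0.5, -0.3]
finger_gap: 0.0349
grip_force: 0.0
```

Spot on. Descend to TCP z 0.110 and grip.

Emit:
{"fn": "jog_arm", "kwargs": {"rows": [[0.6,[0,0,-4],0],[0.6,[0,0,-8],0],[0.6,[0,0,-10],0],[0.6,[0,0,-11.1],0],[0.6,[0,0,-11.1],0],[1,[0,0,-11.1],0],[1,[0,0,-11.1],0],[1,[0,0,-11.1],0],[1,[0,0,-11.1],0],[1,[0,0,-11.1],0]], "newtons": 5}}

```text
time_s: 14.75
eef_pos: [0.4331, 0.0237, 0.1122]
orientation: [3.139, -0.0, 1.52]
force: [-0.7, 0.1, 6.2]
finger_gap: 0.0161
grip_force: 5.0
```

Emit:
{"fn": "jog_arm", "kwargs": {"rows": [[1,[0,0,0],0],[1,[0,0,0],0],[1,[0,0,0],0],[1,[0,0,3],0],[1,[0,0,7],0],[1,[0,0,10],0],[1,[0,0,10],0]], "newtons": 45}}

```text
time_s: 15.45
eef_pos: [0.434, 0.0236, 0.2156]
orientation: [3.133, -0.0, 1.52]
force: [0.1, -0.6, -0.8]
finger_gap: 0.0158
grip_force: 45.0
```

Emit:
{"fn": "jog_arm", "kwargs": {"rows": [[1,[2,3,1],-0.1],[1,[4.5,7,2],-0.2],[1,[7.5,11,2],-0.3],[1,[10,15,2],-0.3],[1,[13,19,2],-0.3],[1,[15,22,2],-0.3],[1,[16.4,24.6,2],-0.3],[1,[16.4,24.6,2],-0.3],[1,[16.4,24.6,2],-0.3],[1,[16.4,24.6,2],-0.3],[1,[16.4,24.6,2],-0.3],[1,[16.4,24.6,2],-0.3]]}}

```text
time_s: 16.65
eef_pos: [0.5963, 0.2687, 0.2312]
orientation: [3.141, -0.0, 1.219]
force: [0.4, 0.4, -1.1]
finger_gap: 0.0155
grip_force: 45.0
```

```bash
python3 - <<'E'
from fit import *
s=arm.sense(); print(s["eef_pos"],s["orientation"],s["qpos"][5],s["force"],s["wrist_torque"])
i=shots("side",4); np.savez("im2.npz",side=i)
x,y=proj("side",[[.596,.27,.11]])[0].astype(int)
cv2.imwrite("pics/c8.png",crop(i[:,:,::-1],x-25,y-25,50,50,600,600))
print(x,y,[ (np.round(m["pixel"],1),m["conf"]) for m in finder.mark_of("handle","side")], proj("side",[[.596,.2695,s["eef_pos"][2]-.11]]))
E
```

```text
[0.59625228 0.26874063 0.23122325] [ 3.14092378e+00 -4.30433853e-04  1.21864759e+00] 0.7236214143630533 [ 0.41321579  0.42589173 -1.0748451 ] [-0.03209753 -0.01408337 -0.028905  ]
196 216 [(array([295.2, 234.7]), 0.87), (array([341.9, 219.7]), 0.81), (array([196.5, 213.7]), 0.8)] [[196.47523759 212.57199721]][ WARN:0@1.357] global loadsave.cpp:1063 imwrite_ Unsupported depth image for selected encoder is fallbacked to CV_8U.
```

View pics/c8.png

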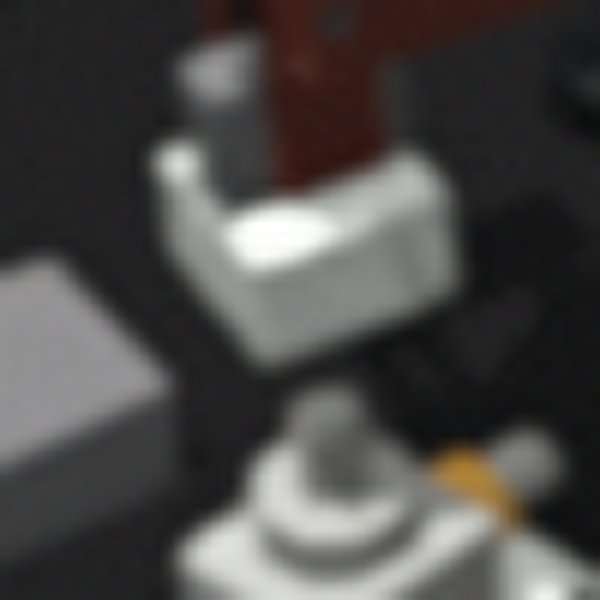

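```bash
python3 - <<'E'
from fit import *
def edge(p,s,z,a):
    n=np.array([np.cos(a),np.sin(a)]);t=np.array([-n[1],n[0]])
    q=proj("side",[[*(np.array(p)+s/2*(n+k*t)),z] for k in(-1,1)]); d=q[1]-q[0]; return q.round(1).tolist(),np.degrees(np.arctan2(-d[1],d[0])).round(1)
print("handle",edge([.5963,.2687],.044,.2312-.110,1.219+np.pi/2),edge([.5963,.2687],.044,.2312-.112,1.219+np.pi/2))
for a in(145,150,155,160,165): print(a,edge([.596,.2695],.014,.06,np.radians(a)))
# finer side fit of stem on dark image-free data
exec(open("f2.py").read().split("p0=[.5960")[0])
p0=[.596,.2695]
for nm in("im.npz","im2.npz"):
    I=dict(np.load(nm)); o=[]
    for d in range(-45,45,5):
        b=min((res("side",[p0[0]+dx,p0[1]+dy],np.radians(d),(180,212,36,36))[0],dx,dy) for dx in np.arange(-.003,.0031,.001) for dy in np.arange(-.003,.0031,.001))
        o.append((d,round(float(b[0])),round(b[1]*1e3),round(b[2]*1e3)))
    print(o)
E
```

```text
handle ([[192.6, 220.2], [208.4, 214.0]], np.float64(21.3)) ([[192.7, 220.8], [208.4, 214.7]], np.float64(21.3))
145 ([[196.3, 232.9], [201.6, 231.8]], np.float64(11.9))
150 ([[196.6, 233.0], [201.7, 231.6]], np.float64(15.2))
155 ([[196.9, 233.1], [201.9, 231.4]], np.float64(18.7))
160 ([[197.2, 233.2], [202.0, 231.2]], np.float64(22.2))
165 ([[197.5, 233.2], [202.1, 231.0]], np.float64(25.9))
[(-45, 112, 0, 0), (-40, 135, -1, -1), (-35, 127, -1, -1), (-30, 96, 0, 0), (-25, 79, 0, 0), (-20, 77, 0, 0), (-15, 95, 0, 0), (-10, 120, 0, 0), (-5, 142, 0, 0), (0, 172, 0, 0), (5, 198, -1, -1), (10, 195, -1, 0), (15, 174, -1, -1), (20, 169, -1, -1), (25, 147, -1, 0), (30, 129, -1, 0), (35, 110, -1, 1), (40, 115, -1, 0)]
[(-45, 45, -1, -1), (-40, 64, -1, -1), (-35, 63, -1, -1), (-30, 52, -1, -1), (-25, 56, -1, -1), (-20, 64, -1, -2), (-15, 69, -2, -1), (-10, 73, -2, -2), (-5, 74, -2, -2), (0, 73, -2, -2), (5, 87, -2, -1), (10, 81, -3, -1), (15, 77, -3, -2), (20, 79, -3, -2), (25, 67, -2, -2), (30, 50, -2, -2), (35, 45, -2, -2), (40, 44, -1, -2)]
```

Emit:
{"fn": "jog_arm", "kwargs": {"rows": [[1,[0,0,-1.5],-0.067],[1,[0,0,-3],-0.067],[1,[0,0,-3.6],-0.067],[1,[0,0,-3.9],-0.067],[1,[0,0,-4.2],-0.067],[1,[0,0,-4.5],-0.067],[1,[0,0,-4.5],-0.067],[1,[0,0,-4.5],-0.067]]}}

```text
time_s: 17.7
eef_pos: [0.5962, 0.2698, 0.1856]
orientation: [-3.141, 0.0, 1.153]
force: [-2.2, 0.9, -2.2]
finger_gap: 0.0156
grip_force: 45.0
```

Emit:
{"fn": "jog_arm", "kwargs": {"rows": [[1,[0,0,-0.3],0],[1,[0,0,-0.6],0],[1,[0,0,-0.9],0],[1,[0,0,-1.2],0],[1,[0,0,-1.5],0],[1,[0,0,-1.7],0],[1,[0,0,-1.7],0]]}}

```text
time_s: 18.4
eef_pos: [0.5961, 0.2698, 0.1722]
orientation: [3.141, -0.002, 1.153]
force: [-10.7, -1.6, 14.4]
finger_gap: 0.016
grip_force: 45.0
```

Emit:
{"fn": "jog_arm", "kwargs": {"rows": [[1,[-0.15,0,-0.1],0],[1,[-0.15,0,-0.1],0],[1,[-0.15,0,0.1],0],[1,[-0.15,0,0.1],-0.1],[1,[-0.15,0,0.1],-0.2],[1,[-0.15,0,0.1],-0.3],[1,[-0.15,0,0.1],-0.4],[1,[-0.15,0,0.1],-0.5],[1,[-0.15,0,0.1],-0.6],[1,[-0.15,0,0.1],-0.6]]}}

```text
time_s: 19.4
eef_pos: [0.5955, 0.27, 0.1723]
orientation: [3.141, -0.004, 0.55]
force: [-5.0, -0.3, 9.4]
finger_gap: 0.0157
grip_force: 45.0
```

```bash
python3 -c "
from station import arm;s=arm.sense();print(s['wrist_torque'],s['force'],s['orientation'])"
```

```text
[-0.0685879   0.98000117 -0.00772082] [-4.99670914 -0.30898843  9.428833  ] [ 3.14101954 -0.00385761  0.55016063]
```

Emit:
{"fn": "jog_arm", "kwargs": {"rows": [[1,[0,0,0],-0.1],[1,[0,0,0],-0.2],[1,[0,0,0],-0.3],[1,[0,0,0],-0.4],[1,[0,0,0],-0.5],[1,[0,0,0],-0.6],[1,[0,0,0],-0.65],[1,[0,0,0],-0.7],[1,[0,0,0],-0.7]]}}

```text
time_s: 20.3
eef_pos: [0.5953, 0.2704, 0.1722]
orientation: [-3.139, -0.003, -0.148]
force: [-5.1, 2.2, 8.4]
finger_gap: 0.0158
grip_force: 45.0
```

```bash
python3 -c "
from station import arm;s=arm.sense();print(s['wrist_torque'],s['force'],s['orientation'],s['qpos'])"
```

```text
[0.11842325 0.9855778  0.0203154 ] [-5.06872326  2.15411279  8.40126586] [-3.13905579e+00 -2.98098859e-03 -1.47973658e-01] [3.73974023e-01 2.44917566e-01 1.29056121e+00 7.13210913e-04
 1.60226500e+00 2.09276404e+00]
```

Emit:
{"fn": "jog_arm", "kwargs": {"rows": [[1,[0,0,0],-0.05],[1,[0,0,0],-0.1],[1,[0,0,0],-0.15],[1,[0,0,0],-0.15]]}}

```text
time_s: 20.7
eef_pos: [0.5953, 0.2704, 0.1722]
orientation: [-3.138, -0.003, -0.298]
force: [-5.3, 0.8, 9.8]
finger_gap: 0.0158
grip_force: 45.0
```

```bash
python3 -c "
from station import arm;s=arm.sense();print(s['wrist_torque'],s['force'],s['orientation'],s['qpos'])"
```

```text
[0.22642709 0.96371941 0.11701729] [-5.26187207  0.83886063  9.78725725] [-3.13849263e+00 -2.58605837e-03 -2.97597385e-01] [3.74041830e-01 2.44912999e-01 1.29053956e+00 8.17890164e-04
 1.60218666e+00 2.24245882e+00]
```

Emit:
{"fn": "jog_arm", "kwargs": {"rows": [[1,[0,0,0],-0.05],[1,[0,0,0],-0.1],[1,[0,0,0],-0.15],[1,[0,0,0],-0.2],[1,[0,0,0],-0.2]]}}

```text
time_s: 21.2
eef_pos: [0.5953, 0.2706, 0.1723]
orientation: [-3.138, -0.002, -0.496]
force: [-5.1, 0.3, 9.5]
finger_gap: 0.0156
grip_force: 45.3
```

```bash
python3 -c "
from station import arm;s=arm.sense();print(s['wrist_torque'],s['force'],s['orientation'],s['qpos'])"
```

```text
[0.17217324 0.92995941 0.77189745] [-5.08485996  0.27886298  9.45639232] [-3.13803546e+00 -2.11499303e-03 -4.96358835e-01] [3.74279083e-01 2.44907821e-01 1.29049801e+00 6.74954587e-04
 1.60210372e+00 2.44145299e+00]
```

Emit:
{"fn": "jog_arm", "kwargs": {"rows": [[1,[0,0,0],-0.05],[1,[0,0,0],-0.1],[1,[0,0,0],-0.1]]}}

```text
time_s: 21.5
eef_pos: [0.5957, 0.2704, 0.1723]
orientation: [-3.137, -0.003, -0.597]
force: [-3.0, 1.2, 8.4]
finger_gap: 0.0159
grip_force: 44.2
```

```bash
python3 -c "
from station import arm;s=arm.sense();print(s['wrist_torque'],s['force'],s['orientation'],s['qpos'])"
```

```text
[0.17600475 0.62592815 0.28925785] [-2.9722442   1.22325141  8.43893994] [-3.13733697e+00 -2.70948433e-03 -5.97163587e-01] [3.73992253e-01 2.44970586e-01 1.29036209e+00 1.64982656e-04
 1.60121766e+00 2.54195184e+00]
```

Emit:
{"fn": "jog_arm", "kwargs": {"rows": [[1,[0,0,-0.2],0.04],[1,[0,0,-0.4],0.04],[1,[0,0,-0.4],0.04],[1,[0,0,-0.1],0.04],[1,[0,0,0.2],0.04]]}}

```text
time_s: 22.0
eef_pos: [0.5958, 0.2703, 0.1724]
orientation: [-3.138, -0.002, -0.556]
force: [5.0, 3.5, -7.7]
finger_gap: 0.0161
grip_force: 45.0
```

Emit:
{"fn": "jog_arm", "kwargs": {"rows": [[0.6,[0,0,0],0],[0.6,[0,0,0],0],[0.6,[0,0,0],0],[0.6,[0,0,0],0],[0.6,[0,0,3],0],[0.6,[0,0,8],0],[0.6,[0,0,13],0],[0.6,[-3,-4,13],0],[0.6,[-6,-8,13],0],[0.6,[-9,-12,13],0],[0.6,[-12,-16,13],0],[0.6,[-15,-20,13],0]]}}

```text
time_s: 23.2
eef_pos: [0.4435, 0.0682, 0.3013]
orientation: [3.141, -0.0, -0.557]
force: [0.3, -1.4, 0.0]
finger_gap: 0.035
grip_force: 0.0
```

Emit:
{"fn": "jog_arm", "kwargs": {"rows": [[0.6,[0,-5,0],0],[0.6,[0,-10,0],0],[0.6,[0,-15,0],0],[0.6,[0,-20,0],0],[0.6,[0,-20,0],0],[0.6,[0,-20,0],0]]}}

```text
time_s: 23.8
eef_pos: [0.4446, -0.1313, 0.3013]
orientation: [-3.142, 0.001, -0.561]
force: [0.1, 0.2, 0.6]
finger_gap: 0.0354
grip_force: 0.0
```

```bash
cat > f3.py <<'E'
from fit import *
from scipy.optimize import minimize
I={c:shots(c,3) for c in("top","side")}
for c in I: cv2.imwrite(f"pics/{c}9.png",I[c][:,:,::-1].astype(np.uint8))
a=np.hstack([crop(I["top"][:,:,::-1],165,150,60,50,400,333),crop(I["side"][:,:,::-1],168,195,60,50,400,333)]).clip(0,255).astype(np.uint8)
cv2.imwrite("pics/c9.png",a)
E
python3 f3.py
```

```text
(no output)
```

View pics/c9.png

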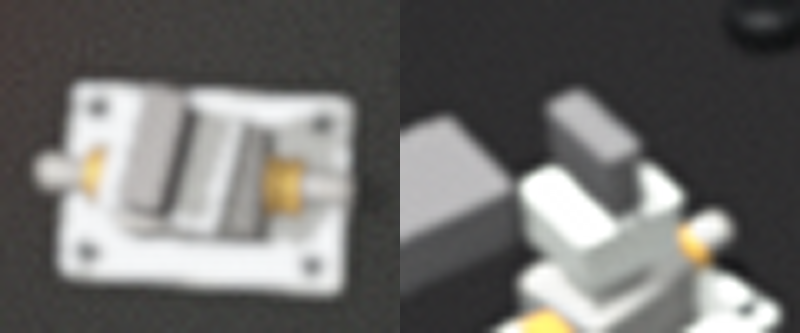

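```bash
cat > f4.py <<'E'
from fit import *
I={c:cv2.imread(f"pics/{c}9.png")[:,:,::-1].astype(np.float32) for c in("top","side")}
# intensity fit of wing-top face against rest inside hub/wing area
o=[]
def face(X,p,c,roi,lab,v): hull(c,place(X,p),*roi,lab,v)
def cost(c,roi,p):
    lab=np.zeros((roi[3]*U,roi[2]*U),np.uint8); cam=P(c)[2][:3,3]; n=1
    for (sx,sy,z0,z1),k in(((.044,.044,.06,.086),0),((.044,.016,.086,.12),10)):
        for j,(ax,h,w) in enumerate(((0,sx,sy),(1,sy,sx),(0,-sx,sy),(1,-sy,sx))):
            cc=[h/2,0] if ax==0 else [0,h/2]
            nrm=np.array([np.cos(p[2]+j*np.pi/2),np.sin(p[2]+j*np.pi/2)])
            if (cam[:2]-np.array(p[:2]))@nrm<abs(h)/2: continue
            b=box(*cc,0,w,z0,z1) if ax==0 else box(*cc,w,0,z0,z1)
            hull(c,place(b,p),*roi,lab,1+k+j)
        hull(c,place(box(0,0,sx,sy,z1,z1),p),*roi,lab,6+k)
    ids=[i for i in np.unique(lab) if i]
    A=np.stack([cv2.GaussianBlur(cv2.resize((lab==i).astype(np.float32),(roi[2],roi[3]),interpolation=cv2.INTER_AREA),(0,0),.7) for i in ids],-1)
    g=I[c][roi[1]:roi[1]+roi[3],roi[0]:roi[0]+roi[2]].mean(2); W=A.sum(-1)>.9
    y=g[W];M=A[W];x=np.linalg.lstsq(M,y,rcond=None)[0]; return ((M@x-y)**2).mean()
for c,roi in(("top",(170,150,50,50)),("side",(175,195,50,60))):
    r=[(round(float(min(cost(c,roi,[.596+dx,.270+dy,np.radians(d)]) for dx in(-.002,0,.002) for dy in(-.002,0,.002)))),d) for d in range(-45,46,3)]
    print(c,sorted(r)[:5])
E
python3 f4.py
```

```text
top [(244, -15), (257, -18), (260, -12), (316, -21), (341, -9)]
side [(408, -18), (421, -15), (446, -21), (478, -12), (533, -24)]
```

```bash
python3 -c "
from station import job;print(job.sign_off())"
```

```text
the job is handed in; nothing more can be done
None
```

I stood the handle upright, pushed it fully home on the bare stem, turned that valve clockwise until wrist torque rose to 0.77 N m (about 0.1 N m to turn freely), left the handle on and handed the job in at about 24 s; I did not recheck the bystanders in a final picture.

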